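Raise the tonearm of the blue-label deck with its cue lever

TASK

The music is over at the announcer's desk. On the record deck whose record has the blue label, swing the small white-tipped cue lever fully back, away from the deck's front, so that the tonearm is lifted off the record, and let go of it. Leave the lever of the orange-label deck as it is.

Things in the scene. Friction and masses are not known exactly. Their poses are not given: they have to be found in the camera images.
- blue_lever (a joint): Cue lever of the blue-label deck, rad. 0: leaning 0.6 rad off upright to the deck's front, tonearm on the record; 1.2: rear stop, leaning 0.6 rad to the rear, tonearm 13 mm up. Starts near 0; about 1 N at the tip moves it; stays where left. Level pivot 75 mm above the table; 50 mm pivot to tip: steel stem 5 x 7 mm, last 22 mm a white paddle 8 mm thick, 18 mm wide. Fork at the pivot: top 82 mm.
- blue_tip (a point): Tip of that lever: middle of the paddle's end. z: from pivot to tip; y: level, along the pivot, to the deck's left; x: the way the tip moves as the value grows. The deck's front is roughly towards the robot; the lever stands midway front to rear, 35 mm from the right edge, 52 mm from the record (175 mm, blue label, top at 73 mm). Deck top clear 75 mm before the pivot, 60 mm behind.
- orange_tip (a point): Tip of the same lever on the other, identical deck, whose record has an orange label; axes as for blue_tip. It also starts near its front stop and is to be left alone. The decks stand side by side, either one on the left. Each has a silver tonearm, at most 125 mm above the table, behind and to the left of its lever.
- blue_deck: The fixed black record deck with the blue label (84 mm across): 235 mm front to rear, 280 wide, 60 high. Origin on the table under its middle; x to its rear, y to its left, z up. The lever's pivot is at (0, -105, 75) mm in it; record centre at (0, 35), record top at 73 mm; tonearm post at (85, -105). Loose bystanders (microphone, bottle, pen) lie beyond and to the left of the decks.

How it is judged:
By the outcome, as a careful person would: the job done as asked, in the order asked, and still so for the second after the job is handed in, with the robot touching nothing.
It also fails if it takes over 32 s, if anything falls off the work surface, if the arm or the gripper's body presses on something with over 40 N, if the wrist force passes 120 N, or if a joint passes its speed limit or range.

ROBOT

A 7-joint arm with a two-finger parallel gripper is mounted at the origin on the work surface. World frame = base frame: x ahead of the robot, y to its left, z up, the work surface at z = 0. Lengths are in m, angles in degrees, forces in N, time in s.
With the tool pointing down it reaches from about 0.425 to 1.025 m from the base axis. Payload 9.4 kg.
Tool frame: the origin (TCP) lies at the very end of the fingers, on their centre line; the grasp point (between the pads) lies 19 mm behind it; x points along the fingers, y is the direction in which the jaws open and shut, and the axes are right-handed (so a half turn about x gives the same grasp; the last joint's range is limited). The gripper opens to 93 mm and grips with 3 to 60 N. Pads are 15 mm wide; open, the fingers measure 128 mm over their backs; the gripper's body (75 mm by 188 mm) begins 65 mm behind the grasp point.
Start: joints at [72.267, 34.337, -0.143, 91.639, 0.103, 54.024, -4.572], TCP at [0.167, -0.705, 0.219] pointing down, gripper open.
Joint ranges: [-147.43, 147.43], [-19.82, 112.94], [-74.19, 73.91], [6.32, 146.72], [-59.91, 239.91], [6.04, 106.73], [-150.56, 150.56]. Speed limits (degrees/s): [127.2, 127.2, 172.46, 172.46, 180, 180, 180].

INTERFACE

Orientations are given as [roll, pitch, yaw] about the fixed x, y, z axes, in that order (R = Rz(yaw) Ry(pitch) Rx(roll)).
In Python, from station import read_state, read_camera, camera_model, r gives the robot as it stands.
- The arm moves only by the tool send_rows, never from a script. Its argument "targets" is a list of rows, each an object of numbers: "gripper": the gripper's target within -1 to 1 (shut at 1, half-way at 0, fully open at -1); "tx", "ty", "tz": the shift along the tool's x, y, z in mm; "yaw": the turn about the tool's x in rad. In form: [{"gripper": .., "tx": .., "ty": .., "tz": .., "yaw": ..}, ...]. A call has 1 to 10 rows; each row shifts and turns the pose as measured when the row begins, along the tool's axes as they then stand; what a row does not reach is not made up. A row lasts 1/8 s, in which the tool goes at most 62.5 mm and 10.7 degrees, less where a joint would pass 70% of its speed; a pose out of reach is approached as far as the arm can. A call with a gripper value outside its range is refused whole. The fingers move at their own pace and stop on an object; the grip force is fixed at half the most. Time passes only in rows, so rows that do not move let the fingers close. It gives the time, the measured TCP pose, the force and the opening at its end, in the units of the state.
- read_state(): the state, without advancing time (a new reading comes with each control period).
- read_camera(name): name is "scene" or "top" or "wrist"; returns (picture, depth): 400x640x3 uint8, red, green, blue; 400x640 float32, m along the optical axis (not along the pixel's ray), 0 where there is no reading.
- camera_model(name): a dict with "fovy" (degrees; the focal length in pixels is half the picture's height over the tangent of half this angle, whatever the lens; pixels are square), "cx", "cy" (the principal point, pixels), "distortion" ([k1, k2, p1, p2, k3] as OpenCV has them; the pictures are not rectified), "R" (3x3) and "t" (3): a world point X has camera coordinates R X + t; the wrist camera has in their place "T_tool_cam" (4x4, takes a point from camera to tool coordinates, whose origin is the TCP and whose axes are the tool frame's). Camera axes: x right, y down, z forward; pixel columns grow to the right and rows downward; lengths in m; the calibration is good to about 2 mm. A picture is of the moment at which its call begins: read the wrist's pose just before it. camera_model takes no time and is no camera call.
- r.sign_off(): hands the job in, once; it reports no verdict.
The state is a dict: "time": time; "joint_pos": joint angles; "dq": joint speeds; "joint_torque": joint torques, N m; "eef_pos": TCP position; "orientation": TCP orientation; "ft_force": force on the tool from outside, world axes, zero at the start; "ft_torque": the same for the moment, N m; "opening": opening from 0.0 (shut) to 1.0 (fully open).
Only numpy, scipy, OpenCV 4.12 (cv2) and the standard library are available. Lean on these libraries where they do the work, as an engineer would, in place of code of your own. Each camera call takes 0.05 s, during which the arm holds its last target. There are 200 camera calls.

## Working session

There is one attempt and no reset: what is moved stays moved. The work goes in short steps, Python scripts to look and compute and a tool call to move; the robot and the scene stay as the last step left them, time stands still between calls to the robot, and variables do not carry over. Pictures are saved under pics/ and viewed, about 8 in all and at most 12, crops included, and the job is handed in when it is done.

Besides the shell and the picture viewer there is one more tool, called after "Request:" as a command line: name --argument value ..., lists and objects as JSON in quotes. send_rows: Moves the arm, as the interface text tells. Its arguments: {"type":"object","properties":{"targets":{"type":"array"}},"required":["targets"]}

```bash
mkdir -p pics
cat > h.py <<'E'
import numpy as np, cv2
from station import read_state, read_camera, camera_model, r
from scipy.spatial.transform import Rotation as Ro
def K(m,h=400):
    f=h/2/np.tan(np.radians(m["fovy"])/2); return np.array([[f,0,m["cx"]],[0,f,m["cy"]],[0,0,1]])
def ray(m,u,v):
    p=cv2.undistortPoints(np.array([[[u,v]]],float),K(m),np.array(m["distortion"],float))[0,0]
    return np.array([p[0],p[1],1.])
def world(m,u,v,d=None,z=None):
    R=np.array(m["R"]);t=np.array(m["t"]);q=ray(m,u,v);o=-R.T@t;w=R.T@q
    if z is not None: d=(z-o[2])/w[2]
    return o+d*w
def proj(m,X):
    return cv2.projectPoints(np.array(X,float).reshape(-1,3),cv2.Rodrigues(np.array(m["R"]))[0],np.array(m["t"],float),K(m),np.array(m["distortion"],float))[0][:,0]
E
python3 - <<'E'
from h import *
for n in("top","scene"):
    p,d=read_camera(n);np.save(n+"d.npy",d);cv2.imwrite(f"pics/{n}0.png",p[:,:,::-1])
    m=camera_model(n);print(n,m["fovy"],-np.array(m["R"]).T@np.array(m["t"]))
s=read_state();print(s)
E
```

```text
top 54.36849740260334 [ 0.37761288 -0.06858032  0.84684552]
scene 44.768226754909165 [ 0.92228694 -0.68062623  0.82599813]
{'time': 0.1, 'joint_pos': array([72.26649461, 34.38043617, -0.14443336, 91.67575945,  0.10463118,
       54.02699428, -4.57332673]), 'dq': array([-0.01412164, -0.06443103,  0.06235426, -0.03993665, -0.01317455,
        0.0532616 ,  0.01091778]), 'joint_torque': array([ 5.67827185e-03, -7.66558456e+01,  1.50317173e+00, -2.52937138e+01,
       -5.21458208e-02,  1.36604294e-02,  9.83177119e-05]), 'eef_pos': array([ 0.16712544, -0.70501098,  0.21784401]), 'orientation': array([-83.33834294,  89.91688193, 110.00261889]), 'ft_force': array([-0.35391002,  0.24885988, -0.4664803 ]), 'ft_torque': array([ 0.01173618,  0.05258634, -0.07476164]), 'opening': 0.9993858426626495}
```

View pics/top0.png

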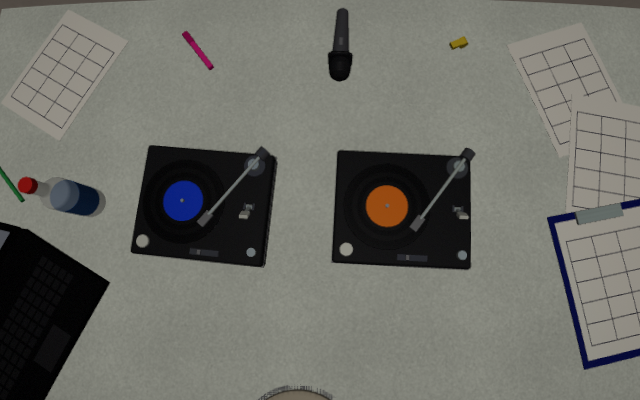

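View pics/scene0.png

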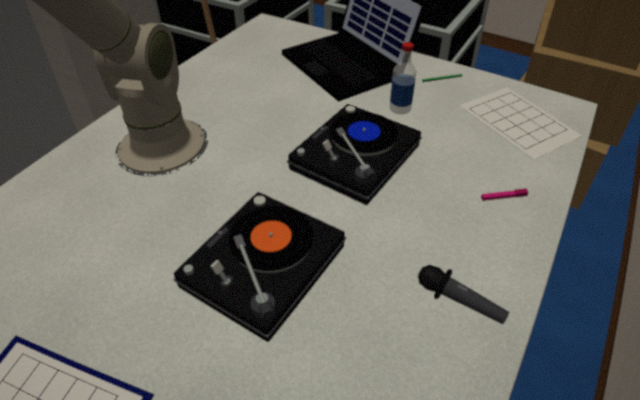

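The top view shows the blue deck on the left: label at (183,201), lever near (247,211). The orange deck is on the right: label at (387,206), lever near (460,212). Both fronts face the robot. Next I'll measure the poses and enlarge the lever.

Run:
```python
from h import *
m=camera_model("top");ms=camera_model("scene")
p=cv2.imread("pics/top0.png");d=np.load("topd.npy")
b=p.astype(int)
mask=(b[:,:,0]>120)&(b[:,:,2]<90); mask[:150]=0;mask[260:]=0;mask[:,:150]=0;mask[:,230:]=0
v,u=np.nonzero(mask);c=world(m,u.mean(),v.mean(),z=.073);print("label",u.mean(),v.mean(),c,d[201,190])
C=[world(m,*q,z=.06) for q in((149,147),(276,156),(265,266),(132,252))]  # RL,RR,FR,FL
for x in C: print(x)
print([np.linalg.norm(C[i]-C[(i+1)%4]) for i in range(4)])
xa=(C[0]+C[1]-C[2]-C[3])[:2];ya=(C[0]+C[3]-C[1]-C[2])[:2]
a1=np.arctan2(xa[1],xa[0]);a2=np.arctan2(-ya[0],ya[1]);print("yaw",np.degrees([a1,a2]))
mid=np.mean(C,0)
a=(a1+a2)/2;X=np.array([np.cos(a),np.sin(a)]);Y=np.array([-X[1],X[0]])
print("origin corners",mid,"label-based",c[:2]-.035*Y)
O=c[:2]-.035*Y
for n,O in(("L",c[:2]-.035*Y),("C",mid[:2])):
    P=np.r_[O-.105*Y,.075];T=P+np.r_[-.05*np.sin(.6)*X,.05*np.cos(.6)]
    print(n,"piv",P,proj(m,P),proj(ms,P),"tip",T,proj(m,T),proj(ms,T))
s=cv2.imread("pics/scene0.png")
A=cv2.resize(p[190:240,210:290],None,fx=8,fy=8,interpolation=2);B=cv2.resize(s[120:170,300:380],None,fx=8,fy=8,interpolation=2)
o=np.clip(np.hstack([A,B])[:, :].astype(float)*1.5,0,255).astype(np.uint8);cv2.imwrite("pics/c1.png",cv2.resize(np.vstack([o[:,:640],o[:,640:]]),(600,750))[:, :] if 0 else cv2.resize(np.vstack([o[:,:640],o[:,640:]]),(480,600)))
```

```text
label 182.59461805555554 200.63107638888889 [0.49961774 0.24796652 0.073     ] 0.7921257
[0.61785206 0.33917624 0.06      ]
[0.6003116  0.06041964 0.06      ]
[0.3719435  0.07273668 0.06      ]
[0.39183315 0.35306132 0.06      ]
[np.float64(0.2793079119725837), np.float64(0.22870002490301533), np.float64(0.2810293633766712), np.float64(0.2264450189910661)]
yaw [-3.30029427 -3.83019758]
origin corners [0.49548508 0.20634847 0.06      ] label-based [0.49744126 0.21303426]
L piv [0.49091182 0.10823747 0.075     ] [[249.0219691  205.96108626]] [[334.99899061 158.43335705]] tip [0.46273434 0.10999309 0.11626678] [[242.58670638 217.32083   ]] [[325.25313016 140.79544873]]
C piv [0.48895564 0.10155168 0.075     ] [[252.23641057 206.98031811]] [[332.91939849 159.71751913]] tip [0.46077815 0.1033073  0.11626678] [[245.98925178 218.41348937]] [[323.11415187 142.04559734]]
```

View pics/c1.png

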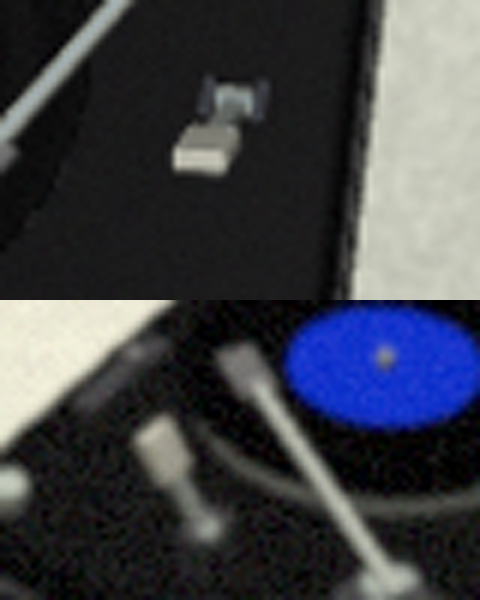

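In the 6x crop, the top view puts the tip at about (243.5,216.5) and the pivot at (249,206.5). In the scene view the tip is at about (325.3,140.8). All of these match the label-based pose to within about 1 px: pivot (0.491,0.108,0.075), tip (0.463,0.109,0.116). The radius and sizes are consistent too. Plan: with the fingers shut and pointing down, go round to a point in front of the lever, then push along the deck's x.

```bash
cat >> h.py <<'E'
def tool():
    s=read_state();return np.array(s["eef_pos"]),Ro.from_euler("xyz",s["orientation"],degrees=True).as_matrix(),s
P=np.array([.491,.108,.075]);A=np.radians(-3.5);X=np.array([np.cos(A),np.sin(A),0]);Y=np.array([-X[1],X[0],0])
def go(*ws):
    p,R,s=tool()
    for w in ws: w=np.array(w);print("to",w.round(3),"tool mm",(R.T@(w-p)*1e3).round(1));p=w
    # rotation about tool x so jaws (y) line with deck Y (mod 180)
    a=np.degrees(np.arctan2(R[:,2]@Y,R[:,1]@Y));a=(a+90)%180-90
    print("yaw needed deg",a,"R",R.round(3).tolist(),"t",s["time"],"F",s["ft_force"].round(2),"TCP",(np.array(s["eef_pos"])).round(4),"in deck rel pivot",[round(1e3*float((np.array(s["eef_pos"])-P)@v),1) for v in(X,Y)])
E
python3 -c "
from h import *
go([.58,-.35,.22],P-.055*X+[0,0,.125],P-.055*X+[0,0,.025])"
```

```text
to [ 0.58 -0.35  0.22] tool mm [  -1.9 -250.2 -483.6]
to [0.436 0.111 0.2  ] tool mm [  20.7 -482.1   33.6]
to [0.436 0.111 0.1  ] tool mm [100.    0.1  -0. ]
yaw needed deg 16.840983877847776 R [[-0.0, 0.231, -0.973], [0.001, -0.973, -0.231], [-1.0, -0.001, 0.0]] t 0.1 F [-0.35  0.25 -0.47] TCP [ 0.1671 -0.705   0.2178] in deck rel pivot [-273.6, -831.3]
```

Request:
send_rows --targets '[{"gripper": 1, "tx": 0, "ty": -25, "tz": -48, "yaw": 0}, {"gripper": 1, "tx": 0, "ty": -25, "tz": -48, "yaw": 0}, {"gripper": 1, "tx": 0, "ty": -25, "tz": -48, "yaw": 0}, {"gripper": 1, "tx": 0, "ty": -25, "tz": -48, "yaw": 0}, {"gripper": 1, "tx": 0, "ty": -25, "tz": -48, "yaw": 0}, {"gripper": 1, "tx": 0, "ty": -25, "tz": -48, "yaw": 0}, {"gripper": 1, "tx": 0, "ty": -25, "tz": -48, "yaw": 0}, {"gripper": 1, "tx": 0, "ty": -25, "tz": -48, "yaw": 0}, {"gripper": 1, "tx": 0, "ty": -25, "tz": -48, "yaw": 0}, {"gripper": 1, "tx": 0, "ty": -25, "tz": -48, "yaw": 0}]'

```text
time: 1.35
eef_pos: [0.5838, -0.3445, 0.2132]
orientation: [-44.5, 89.6, 148.3]
ft_force: [1.0, 0.5, 0.1]
opening: 0.013
```

```bash
python3 -c "
from h import *
go(P-.055*X+[0,0,.125],P-.055*X+[0,0,.025])"
```

```text
to [0.436 0.111 0.2  ] tool mm [  15.9 -477.2   43.3]
to [0.436 0.111 0.1  ] tool mm [100.    0.5  -0.5]
yaw needed deg 16.268359177047728 R [[-0.006, 0.221, -0.975], [0.004, -0.975, -0.221], [-1.0, -0.005, 0.005]] t 1.35 F [0.96 0.45 0.12] TCP [ 0.5838 -0.3445  0.2132] in deck rel pivot [120.3, -446.0]
```

Request:
send_rows --targets '[{"gripper": 1, "tx": 0, "ty": -48, "tz": 4, "yaw": 0}, {"gripper": 1, "tx": 0, "ty": -48, "tz": 4, "yaw": 0}, {"gripper": 1, "tx": 0, "ty": -48, "tz": 4, "yaw": 0}, {"gripper": 1, "tx": 0, "ty": -48, "tz": 4, "yaw": 0}, {"gripper": 1, "tx": 0, "ty": -48, "tz": 4, "yaw": 0}, {"gripper": 1, "tx": 0, "ty": -48, "tz": 4, "yaw": 0}, {"gripper": 1, "tx": 0, "ty": -48, "tz": 4, "yaw": 0}, {"gripper": 1, "tx": 0, "ty": -48, "tz": 4, "yaw": 0}, {"gripper": 1, "tx": 0, "ty": -48, "tz": 4, "yaw": 0}, {"gripper": 1, "tx": 0, "ty": 0, "tz": 0, "yaw": 0}]'

```text
time: 2.6
eef_pos: [0.449, 0.0866, 0.2132]
orientation: [-53.1, 89.4, 140.3]
ft_force: [0.5, -0.6, 0.1]
opening: 0.005
```

```bash
python3 -c "
from h import *
go(P-.055*X+[0,0,.125],P-.055*X+[0,0,.025])"
```

```text
to [0.436 0.111 0.2  ] tool mm [ 13.5 -26.9   6.8]
to [0.436 0.111 0.1  ] tool mm [100.    0.8  -0.6]
yaw needed deg 16.86244548481062 R [[-0.008, 0.231, -0.973], [0.007, -0.973, -0.231], [-1.0, -0.008, 0.006]] t 2.6 F [ 0.54 -0.57  0.06] TCP [0.449  0.0866 0.2132] in deck rel pivot [-40.6, -23.9]
```

Shift, then turn in place (0.29 rad).

Request:
send_rows --targets '[{"gripper": 1, "tx": 0, "ty": -27, "tz": 7, "yaw": 0}, {"gripper": 1, "tx": 0, "ty": 0, "tz": 0, "yaw": 0.15}, {"gripper": 1, "tx": 0, "ty": 0, "tz": 0, "yaw": 0.14}, {"gripper": 1, "tx": 0, "ty": 0, "tz": 0, "yaw": 0}]'

```text
time: 3.1
eef_pos: [0.4363, 0.1093, 0.2131]
orientation: [-27.6, 89.4, 148.6]
ft_force: [0.6, 0.5, -0.3]
opening: 0.005
```

Run:
```python
from h import *
go(P-.055*X+[0,0,.125],P-.055*X+[0,0,.025])
p,d=read_camera("wrist");q,R,s=tool();m=camera_model("wrist");T=np.array(m["T_tool_cam"])
Rc=(R@T[:3,:3]).T;tc=-Rc@(R@T[:3,3]+q)
mm=dict(m,R=Rc,t=tc)
im=p[:,:,::-1].copy()
for n,Z in(("piv",P),("tip",P-.0282*X+[0,0,.0413])):
    u=proj(mm,Z)[0];print(n,u)
    cv2.circle(im,tuple(int(k) for k in u),5,(0,255,0),1)
cv2.imwrite("pics/w1.png",im)
```

```text
to [0.436 0.111 0.2  ] tool mm [13.1 -2.   0.2]
to [0.436 0.111 0.1  ] tool mm [100.    0.5  -0.9]
yaw needed deg -0.26795658225023544 R [[-0.009, -0.066, -0.998], [0.005, -0.998, 0.066], [-1.0, -0.005, 0.009]] t 3.1 F [ 0.6   0.45 -0.25] TCP [0.4363 0.1093 0.2131] in deck rel pivot [-54.7, -2.1]
piv [311.29419078 140.95470583]
tip [310.92324127 174.68088262]
```

View pics/w1.png

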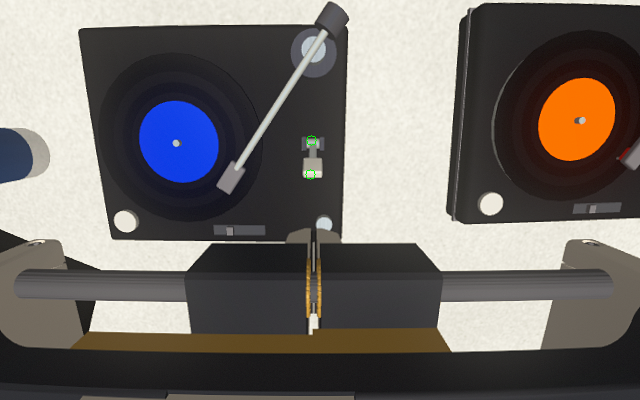

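The wrist view confirms the estimate: the lever appears at (313,143) and (313,174), and the predictions land within 2 px. Descending in front of the lever.

Request:
send_rows --targets '[{"gripper": 1, "tx": 35, "ty": 0, "tz": 0, "yaw": 0}, {"gripper": 1, "tx": 35, "ty": 0, "tz": 0, "yaw": 0}, {"gripper": 1, "tx": 30, "ty": 0, "tz": 0, "yaw": 0}, {"gripper": 1, "tx": 12, "ty": 0, "tz": 0, "yaw": 0}, {"gripper": 1, "tx": 0, "ty": 0, "tz": 0, "yaw": 0}]'

```text
time: 3.78
eef_pos: [0.4379, 0.108, 0.099]
orientation: [-46.5, 89.5, 130.5]
ft_force: [-0.8, -0.9, 0.2]
opening: 0.007
```

```bash
python3 -c "
from h import *
go(P-.010*X+[0,0,.025],P+.004*X+[0,0,.025])"
```

```text
to [0.481 0.109 0.1  ] tool mm [ -1.3  -3.  -43. ]
to [0.495 0.108 0.1  ] tool mm [ -0.1   0.1 -14. ]
yaw needed deg 0.4426632164307307 R [[-0.005, -0.053, -0.999], [0.006, -0.999, 0.053], [-1.0, -0.006, 0.006]] t 3.775 F [-0.83 -0.87  0.17] TCP [0.4379 0.108  0.099 ] in deck rel pivot [-53.0, -3.3]
```

Request:
send_rows --targets '[{"gripper": 1, "tx": 0, "ty": -2, "tz": -7, "yaw": 0}, {"gripper": 1, "tx": 0, "ty": 0, "tz": -7, "yaw": 0}, {"gripper": 1, "tx": 0, "ty": 0, "tz": -7, "yaw": 0}, {"gripper": 1, "tx": 0, "ty": 0, "tz": -7, "yaw": 0}, {"gripper": 1, "tx": 0, "ty": 0, "tz": -7, "yaw": 0}, {"gripper": 1, "tx": 0, "ty": 0, "tz": -7, "yaw": 0}, {"gripper": 1, "tx": 0, "ty": 0, "tz": -3, "yaw": 0}]'

```text
time: 4.65
eef_pos: [0.4863, 0.1074, 0.1014]
orientation: [-58.5, 89.5, 118.5]
ft_force: [-2.1, -0.6, -1.9]
opening: 0.005
```

```bash
python3 -c "
from h import *
go(P+.004*X+[0,0,.025])"
```

```text
to [0.495 0.108 0.1  ] tool mm [ 1.3 -0.8 -8.7]
yaw needed deg 0.5015738377511241 R [[-0.004, -0.052, -0.999], [0.007, -0.999, 0.052], [-1.0, -0.007, 0.004]] t 4.65 F [-2.1  -0.62 -1.93] TCP [0.4863 0.1074 0.1014] in deck rel pivot [-4.6, -0.9]
```

Contact force is about 2 N. Continuing in small steps until the stop shows.

Request:
send_rows --targets '[{"gripper": 1, "tx": 0, "ty": 0, "tz": -3, "yaw": 0}, {"gripper": 1, "tx": 0, "ty": 0, "tz": -3, "yaw": 0}]'

```text
time: 4.9
eef_pos: [0.4916, 0.107, 0.1008]
orientation: [-44.9, 89.5, 132.1]
ft_force: [-2.7, 0.2, -0.9]
opening: 0.006
```

Request:
send_rows --targets '[{"gripper": 1, "tx": 0, "ty": 0, "tz": -2, "yaw": 0}]'

```text
time: 5.03
eef_pos: [0.4929, 0.1068, 0.1007]
orientation: [-36.0, 89.4, 141.0]
ft_force: [-7.4, 1.3, 2.8]
opening: -0.002
```

Request:
send_rows --targets '[{"gripper": 1, "tx": 0, "ty": 0, "tz": -1.5, "yaw": 0}]'

```text
time: 5.15
eef_pos: [0.493, 0.1068, 0.1006]
orientation: [-26.6, 89.3, 150.5]
ft_force: [-7.0, 1.9, 3.9]
opening: 0.003
```

Request:
send_rows --targets '[{"gripper": 1, "tx": 0, "ty": 0, "tz": -2.5, "yaw": 0}]'

```text
time: 5.28
eef_pos: [0.4931, 0.1067, 0.1004]
orientation: [-17.0, 89.1, 160.1]
ft_force: [-9.1, 2.3, 6.8]
opening: 0.005
```

Request:
send_rows --targets '[{"gripper": 1, "tx": 0, "ty": 0, "tz": -3, "yaw": 0}]'

```text
time: 5.4
eef_pos: [0.4932, 0.1067, 0.1003]
orientation: [-10.1, 88.8, 167.0]
ft_force: [-12.1, 2.5, 8.2]
opening: 0.006
```

The position is static while the force rises (12 N), so this is the stop. Backing off, then up.

Request:
send_rows --targets '[{"gripper": 1, "tx": 0, "ty": 0, "tz": 12, "yaw": 0}, {"gripper": 1, "tx": 0, "ty": 0, "tz": 20, "yaw": 0}, {"gripper": 1, "tx": 0, "ty": 0, "tz": 20, "yaw": 0}, {"gripper": 1, "tx": -30, "ty": 0, "tz": 0, "yaw": 0}, {"gripper": 1, "tx": -40, "ty": 0, "tz": 0, "yaw": 0}, {"gripper": 1, "tx": -40, "ty": 0, "tz": 0, "yaw": 0}, {"gripper": 1, "tx": 0, "ty": 0, "tz": 0, "yaw": 0}]'

```text
time: 6.28
eef_pos: [0.4447, 0.1098, 0.216]
orientation: [-46.6, 89.4, 130.6]
ft_force: [0.2, 0.4, -0.5]
opening: 0.003
```

Run:
```python
from h import *
go()
p,d=read_camera("wrist");q,R,s=tool();m=camera_model("wrist");T=np.array(m["T_tool_cam"])
Rc=(R@T[:3,:3]).T;tc=-Rc@(R@T[:3,3]+q);mm=dict(m,R=Rc,t=tc)
ms=camera_model("scene");sc,_=read_camera("scene")
im=[]
for n,I,M,k in(("w",p,mm,90),("s",sc,ms,40)):
    c=proj(M,P)[0].astype(int);x0,y0=c-[k,k]
    o=cv2.resize(I[y0:y0+2*k,x0:x0+2*k,::-1],(400,400),interpolation=2);f=200/k
    for a,col in((.6,(0,255,0)),(.5,(0,0,255))):
        u=proj(M,P+.05*(np.sin(a)*X+[0,0,np.cos(a)]))[0];print(n,a,u)
        cv2.circle(o,tuple(int(z) for z in (u-[x0,y0]+.5)*f),3,col,1)
    im.append(o)
cv2.imwrite("pics/e1.png",np.clip(np.hstack(im).astype(float)*1.2,0,255))
```

```text
yaw needed deg 0.6334091756181124 R [[-0.007, -0.05, -0.999], [0.008, -0.999, 0.05], [-1.0, -0.008, 0.007]] t 6.275 F [ 0.18  0.39 -0.49] TCP [0.4447 0.1098 0.216 ] in deck rel pivot [-46.3, -1.1]
w 0.6 [313.00033296 118.90492672]
w 0.5 [312.92471467 123.89587688]
s 0.6 [345.45611765 149.17895501]
s 0.5 [343.93172988 147.65861938][ WARN:0@1.722] global loadsave.cpp:1063 imwrite_ Unsupported depth image for selected encoder is fallbacked to CV_8U.
```

View pics/e1.png

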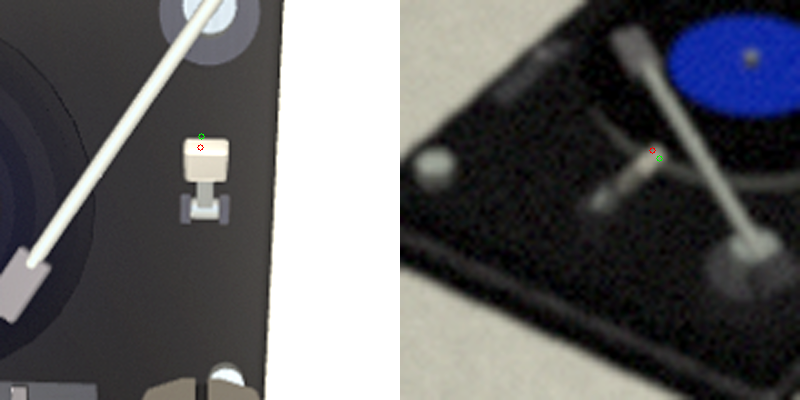

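The lever now leans to the rear. The tip appears at about (206,146) in the left crop, and the fork is offset about 5–8 crop px from the prediction, so the angle reads between 0.5 and 0.6 rad. I'll settle this by measuring the tip relative to the fork with depth.

Run:
```python
from h import *
p,d=read_camera("wrist");q,R,s=tool();m=camera_model("wrist");T=np.array(m["T_tool_cam"])
Rc=(R@T[:3,:3]).T;tc=-Rc@(R@T[:3,3]+q);mm=dict(m,R=Rc,t=tc)
c=proj(mm,P)[0].astype(int);x0,y0=c-[20,45]
for col in (0,3,5,7,-7,14):
    u=c[0]+2+col;print("col",u)
    for v in range(y0+12,y0+62,2 if col in(3,5) else 4):
        w=world(mm,u,v,d=float(d[v,u]))-P
        print(v,int(p[v,u].mean()),"X %.1f Y %.1f Z %.1f"%(w@X*1e3,w@Y*1e3,(w[2]+.075)*1e3))
k=cv2.resize(p[y0:y0+65,x0-5:x0+60,::-1],(585,585),interpolation=2);cv2.imwrite("pics/e2.png",k);print(x0-5,y0)
```

```text
col 314
113 51 X 33.9 Y -1.2 Z 58.6
117 68 X 29.8 Y -1.2 Z 58.9
121 207 X 24.9 Y -1.4 Z 114.6
125 206 X 21.5 Y -1.5 Z 115.4
129 178 X 18.1 Y -1.5 Z 111.9
133 176 X 14.5 Y -1.5 Z 106.7
137 172 X 10.7 Y -1.6 Z 101.8
141 146 X 6.5 Y -1.6 Z 91.1
145 146 X 2.4 Y -1.6 Z 86.0
149 163 X -2.0 Y -1.7 Z 80.8
153 162 X -6.3 Y -1.7 Z 77.5
157 50 X -12.3 Y -1.7 Z 59.2
161 49 X -16.7 Y -1.8 Z 58.3
col 317
113 53 X 33.9 Y -4.3 Z 58.5
115 51 X 31.9 Y -4.4 Z 57.0
117 67 X 29.9 Y -4.4 Z 57.2
119 206 X 26.6 Y -4.0 Z 113.6
121 206 X 24.9 Y -4.1 Z 114.9
123 224 X 23.2 Y -4.1 Z 115.0
125 209 X 21.5 Y -4.1 Z 115.6
127 179 X 19.8 Y -4.1 Z 114.7
129 178 X 18.1 Y -4.2 Z 110.3
131 176 X 16.3 Y -4.2 Z 109.9
133 176 X 14.5 Y -4.3 Z 106.1
135 173 X 12.6 Y -4.3 Z 104.6
137 173 X 10.7 Y -4.4 Z 101.0
139 135 X 8.6 Y -4.4 Z 95.3
141 133 X 21.1 Y -2.3 Z 377.1
143 132 X 4.5 Y -4.5 Z 88.7
145 137 X 2.4 Y -4.6 Z 86.7
147 148 X 0.2 Y -4.6 Z 82.7
149 169 X -2.1 Y -4.7 Z 78.9
151 185 X -4.2 Y -4.7 Z 77.4
153 163 X -6.2 Y -4.8 Z 77.7
155 47 X -10.2 Y -5.0 Z 58.2
157 52 X -12.3 Y -5.0 Z 58.3
159 50 X -14.7 Y -5.0 Z 56.4
161 52
[... 1198 characters left out ...]

121 213 X 24.8 Y 4.6 Z 115.9
125 201 X 21.4 Y 4.6 Z 115.3
129 183 X 18.0 Y 4.8 Z 109.8
133 180 X 14.4 Y 4.8 Z 106.4
137 118 X 10.6 Y 4.9 Z 101.2
141 48 X 4.8 Y 6.0 Z 58.7
145 83 X 1.9 Y 5.5 Z 80.1
149 110 X -2.1 Y 5.4 Z 79.4
153 97 X -6.2 Y 5.4 Z 79.2
157 49 X -12.5 Y 6.0 Z 58.0
161 48 X -17.0 Y 6.0 Z 57.1
col 328
113 56 X 34.1 Y -15.9 Z 58.2
117 55 X 30.0 Y -16.0 Z 58.7
121 55 X 25.9 Y -16.1 Z 58.5
125 56 X 21.8 Y -16.2 Z 58.7
129 55 X 17.6 Y -16.3 Z 57.9
133 55 X 13.4 Y -16.4 Z 57.7
137 54 X 9.3 Y -16.4 Z 59.6
141 54 X 5.0 Y -16.6 Z 57.4
145 55 X 0.7 Y -16.7 Z 58.2
149 54 X -3.5 Y -16.8 Z 58.2
153 54 X -7.8 Y -16.9 Z 59.2
157 55 X -12.1 Y -17.0 Z 59.2
161 54 X -16.5 Y -17.1 Z 59.0
287 101
```

View pics/e2.png

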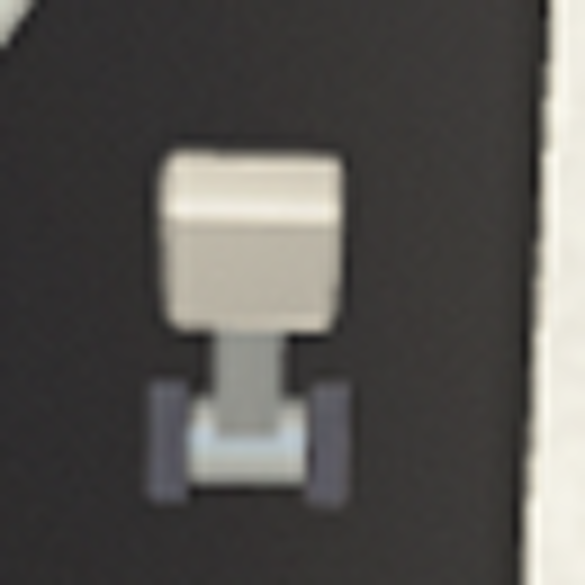

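Depth settles it. Tip centre at X≈+24 mm and fork centre at X≈−4 mm are 28 mm apart, and 50·sin 0.6 is 28.2 mm. The front-face slope is about 0.70 against tan 0.6 = 0.68, so the lever is on its rear stop. The tool is clear.

```bash
python3 -c "
from h import *
print(read_state()['ft_force'],r.sign_off())"
```

```text
the job is handed in; nothing more can be done
[-0.36403644  0.43453094  0.08758163] None
```

The blue-label deck's cue lever is at its rear stop and released. I handed the job in at about 6.4 s of the 32 s allowed. I pushed the lever back with the closed fingers until it stopped moving while the force rose to about 15 N. I then backed off and raised the gripper clear.

- **Lever angle:** wrist depth put the tip 28 mm behind the pivot (28.2 mm expected at the stop), with a face slope of about 0.70 (0.68 expected).
- **Disagreement:** my first pivot estimate was about 4 mm too far back. That made one overlay look like 0.5 rad instead of 0.6; measuring the tip against the fork settled it.
- **Clearance:** the tool force was about zero at hand-in, so the gripper was touching nothing.
- **Not checked:** I kept the gripper away from the orange deck's lever but took no final picture of it. I also did not measure how far the tonearm had lifted, only the lever's position.

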